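# Pack the painted lantern in its foam

### The job

The painted lantern in the holding vise is finished: slide the vise's jaw back so that it lets go, lift the lantern out, set it squarely in the lantern-shaped cutout of the gift box's foam insert (do not drop it in) and press it down until it is fully home and flush with the foam. Leave the tree that is already packed, the unpainted bell and everything else on the bench where they are.

Things in the scene. Friction and masses are not known exactly. Their poses are not given: they have to be found in the camera images.
- lantern: flat blue wooden lantern ornament with gold panes, held face up in the vise; 110 mm long, 22 mm thick, about 80 g. Origin: middle of its underside; x along its length, +x from broad plinth to narrow cap; z out of the painted face. Outline, symmetric about x (mm): plinth 64 wide, x -55 to -43; body 54 wide to x 13; roof tapering 68 to 24 wide, x 13 to 38; cap 20 wide to x 55.
- lantern_grip (a point): middle of the lantern's painted top face between its two straight parallel sides (54 mm apart, 56 mm long): the place to grip it across its y, and to press it; 15 mm from the lantern's middle towards the plinth, 22 mm above its underside, within 10 mm of its centre of mass. Axes as the lantern's.
- vise: grey holding vise fixed to the table, 300 x 100 mm. Origin on the table under the held lantern's middle; x along its guide bars, from the fixed jaw (the end nearer the robot, 66 mm high, plain face against the plinth) to the sliding jaw. The lantern's underside is 45 mm above the table on a bed 34 mm wide; its sides are free down to the bars (tops 32 mm high). End block at x = 170 mm, 42 mm high.
- jaw (a joint): sliding jaw of the vise, in m: 0 closed on the lantern's cap, grows as it slides along the vise's +x away from the lantern; stop at 0.055. Needs about 6 N at its knob and stays where it is left (its lock lever is already slack). Closed, its hold-down plate (44 mm wide, top 77 mm above the table) laps 5 mm over the cap, so the lantern cannot be lifted until the jaw is back more than that.
- jaw_knob (a point): centre of the black ball, 30 mm diameter, on a 12 mm stem on top of the sliding jaw, 106 mm above the table; axes parallel to the vise's.
- cutout (a point): middle of the dark floor of the empty lantern-shaped cutout, the middle one of three, 20 mm above the table; +x towards its narrow cap end. The packed lantern's origin and axes coincide with it. The outline is the lantern's with 2 mm room all round and a bevelled mouth (3 mm wide, 4 mm deep); 22 mm deep, so a lantern fully home is flush with the foam.
- foam_top (a point): point straight above cutout in the plane of the foam's top, 42 mm above the table. Springy foam ribs with sloping tops narrow the cutout by 1.5 mm a side along the lantern's straight sides: a lantern set in squarely rests about 10 mm deep, standing 12 mm proud, and goes home when pressed down from above with about 10 to 15 N; it then stays.
- gift_box: cardboard gift box fixed on the table, 162 x 266 mm, walls 40 mm high, filled with a light grey foam insert on a dark foam floor, with three cutouts side by side along its y at a pitch of 86 mm: tree (y = -86 mm, filled), lantern (y = 0, empty), bell (y = +86 mm, empty). Origin on the table at its centre; its x is along the cutouts' length.
- tree: blue tree ornament, 98 mm long, 22 mm thick, already packed flush in the tree cutout; leave it.
- bell_blank: unpainted wooden bell ornament, 98 x 66 mm, 22 mm thick, lying on the table at the side; leave it.
- brush: paint brush, 170 mm long, lying between vise and gift box; leave it.
- bowl: empty red plastic bowl, 136 mm across, 55 mm high; leave it.
- paint_jar: white jar, 60 mm across, 65 mm high; leave it.
- varnish_jar: amber jar, 70 mm across, 90 mm high; leave it.
- knife: palette knife lying flat, about 180 mm long; leave it.
There are look-alikes about, which are no part of the job. What is shaped like the lantern but green is not meant.

How it is judged (in metres and radians):
On the way, in this order (a step that is already met when the one before it is completed fails the run):
1. the sliding jaw has been slid back at least 8 mm, off the lantern (value of joint jaw above 0.008 m), for 0.1 s.
2. the lantern has been lifted at least 15 mm off the vise's bed (height (world z) of lantern above 0.06 m), for 0.1 s.
3. the lantern is in the mouth of its cutout, 3 to 17 mm short of home: set in and not dropped home (horizontal distance between lantern and cutout below 0.008 m and z of lantern in the frame of cutout between 0.003 and 0.017 m), for 0.1 s.
At the end, for the whole second after the job is handed in: The lantern lies face up in the lantern-shaped cutout, its underside within 2 mm of the cutout's floor (so flush with the foam), level within 0.04 rad, centred within 4 mm and aligned within 0.08 rad, at rest and released; the packed tree and the other things on the bench are where they were (z of lantern in the frame of cutout between -0.003 and 0.002 m and horizontal distance between lantern and cutout below 0.004 m and angle between lantern's own z axis and vertical below 0.04 rad and angle between the x axis of lantern and the x axis of cutout, either way round below 0.08 rad and linear speed of lantern below 0.01 m/s); the robot touches nothing.
It fails at once if the packed tree is moved by more than 10 mm (distance of tree from where it was at the start of the episode above 0.01 m).
It fails at once if another thing on the bench is moved by more than 30 mm (distance of any of bell_blank, brush, bowl, paint_jar, varnish_jar, knife from where it was at the start of the episode above 0.03 m).
It also fails if it takes over 64 s, if anything falls off the work surface, if the arm or the gripper's body presses on something with over 40 N, if the wrist force passes 120 N, or if a joint passes its speed limit or range.

### The arm

A 6-joint arm with a two-finger parallel gripper is mounted at the origin on the work surface. World frame = base frame: x ahead of the robot, y to its left, z up, the work surface at z = 0. Lengths are in mm, angles in rad, forces in N, time in s.
With the tool pointing down it reaches from about 350 to 775 mm from the base axis. Payload 7.3 kg.
Tool frame: the origin (TCP) lies on the centre line of the jaws, within the pads' length; the fingertips stand 17 mm ahead of it and the grasp point (between the pads) lies 2 mm behind it; z points along the fingers, y is the line along which they close (so a half turn about z gives the same grasp; the last joint's range is limited). The gripper opens to 92 mm and grips with 3 to 60 N. Pads are 19 mm wide; open, the fingers measure 130 mm over their backs; the gripper's body (75 mm by 190 mm) begins 47 mm behind the grasp point.
Start: joints at [1.055, 0.342, 1.524, -0, 1.275, -0.146], TCP at [189.736, 489.534, 243.741] pointing down, gripper open.
Joint ranges: [-2.53, 2.53], [-0.77, 2.02], [0.04, 2.7], [-1, 4.14], [0.28, 2.66], [-3.11, 3.11]. Speed limits (rad/s): [2.57, 2.57, 3.14, 3.14, 3.14, 3.14].

### API

Orientations are given as [roll, pitch, yaw] about the fixed x, y, z axes, in that order (R = Rz(yaw) Ry(pitch) Rx(roll)).
In Python, from plant import bot gives the robot as it stands. The module is installed in compiled form; this text tells all that it offers.
- The arm moves only by the shell command python3 -m pendant 'ROWS'. ROWS is JSON, a list of rows, each a list of 3 entries, a list of its own where there are three numbers: the shift along the world's x, y, z as a fraction of full scale, then the turn, a rotation vector about the world's x, y, z as a fraction of full scale, then the opening, from -1 (shut) to 1 (fully open), so that 0 is half open. In form: [[[tx, ty, tz], [rx, ry, rz], claw], ...]. A call has exactly 10 rows; each row shifts and turns the commanded pose from where the row before left it; what a row does not reach is not made up. Full scale, the value 1, is 30 mm for a shift and 0.12 rad for a turn. A row lasts 1/12 s, in which the tool goes at most 41.7 mm and 7.16 degrees, less where a joint would pass 70% of its speed; a pose out of reach is approached as far as the arm can. A call with a number of a shift or a turn outside -1 to 1 is refused whole. A call with a gripper value outside its range is refused whole. The fingers move at their own pace and stop on an object; the grip force is fixed at half the most. Time passes only in rows, so rows that do not move let the fingers close, or fill a call up. It gives the time, the measured TCP pose, the force, the opening and the grip force at its end, in the units of the state.
- bot.get_obs(): the state, without advancing time (a new reading comes with each control period).
- bot.capture(name): name is "scene" or "top"; returns the picture (384x512x3 uint8, blue, green, red); there is no depth.
- bot.camera_params(name): a dict with "fovy" (degrees; the focal length in pixels is half the picture's height over the tangent of half this angle, whatever the lens; pixels are square), "cx", "cy" (the principal point, pixels), "camera_from_world" (4x4, takes a point from world to camera coordinates). Camera axes: x right, y down, z forward; pixel columns grow to the right and rows downward; lengths in mm; the calibration is good to about 2 mm. A picture is of the moment at which its call begins. camera_params takes no time and is no camera call.
- bot.close_job(): hands the job in; it is judged then, once.
The state is a dict: "time": time; "joint_positions": joint angles; "dq": joint speeds; "tau": joint torques, N m; "tool_pos": TCP position; "tcp_rot": TCP orientation; "contact_force": force on the tool from outside, world axes, zero at the start; "moment": the same for the moment, N m; "grip_width": finger opening in mm; "finger_force": force on a finger pad.
Only numpy, scipy, OpenCV 4.12 (cv2) and the standard library are available. Lean on these libraries where they do the work, as an engineer would, in place of code of your own. Each camera call takes 0.05 s, during which the arm holds its last target. There are 200 camera calls.

## Working session

There is one attempt and no reset: what is moved stays moved. The work goes in short steps, Python scripts to look and compute and a shell command to move; the robot and the scene stay as the last step left them, time stands still between calls to the robot, and variables do not carry over. Pictures are saved under pics/ and viewed, at most 10 in all, crops included, and the job is handed in when it is done.

```bash
mkdir -p pics; cat > h.py <<'E'
import numpy as np, cv2
from plant import bot
def ray(n,uv):
    p=bot.camera_params(n); f=192/np.tan(np.radians(p['fovy'])/2)
    M=np.array(p['camera_from_world']); R,t=M[:3,:3],M[:3,3]
    d=R.T@np.array([(uv[0]-p['cx'])/f,(uv[1]-p['cy'])/f,1.]); return -R.T@t,d
def plane(n,uv,z):
    o,d=ray(n,uv); return o+d*(z-o[2])/d[2]
def tri(a,b):  # a=(name,uv)
    o1,d1=ray(*a);o2,d2=ray(*b)
    s=np.linalg.lstsq(np.c_[d1,-d2],o2-o1,rcond=None)[0]
    p,q=o1+s[0]*d1,o2+s[1]*d2
    return (p+q)/2,np.linalg.norm(p-q)
E
python3 - <<'E'
from h import *
for n in('scene','top'):
    i=bot.capture(n);cv2.imwrite(f'pics/{n}0.png',i);p=bot.camera_params(n);print(n,p['fovy'],p['cx'],p['cy'],ray(n,(256,192)))
print(bot.get_obs())
a=np.hstack([cv2.imread(f'pics/{n}0.png') for n in('scene','top')])
E
```

```text
scene 42.85521238924211 251.3618656455633 192.40603799578895 (array([1469.00232846,  738.79048882, 1401.60636774]), array([-0.52245919, -0.40671305, -0.74947412]))
top 52.971272752306746 254.58606550724872 199.44959316082998 (array([ 356.4015806 ,   -4.46698618, 1160.8353824 ]), array([ 0.23603805, -0.01125264, -0.97187789]))
{'time': 0.1, 'joint_positions': array([ 1.05499891e+00,  3.42615367e-01,  1.52485251e+00,  1.22966864e-05,
        1.27540405e+00, -1.45999733e-01]), 'dq': array([-2.69558564e-05, -2.24145713e-03, -2.77241719e-03, -7.54025451e-04,
       -1.14844427e-03,  2.13422434e-03]), 'tau': array([ 1.85147575e-03, -4.32005632e+01, -2.44695085e+01,  7.20388046e-02,
        5.26151061e-02, -2.58874769e-05]), 'tool_pos': array([189.570052  , 489.24663797, 243.15808117]), 'tcp_rot': array([-3.14032870e+00, -1.97745688e-04,  2.77179126e+00]), 'contact_force': array([0.81291537, 0.39111491, 0.3673312 ]), 'moment': array([-0.00471686, -0.03445218,  0.02626823]), 'finger_force': 0.0, 'grip_width': 91.66935571326927}
```

View pics/scene0.png

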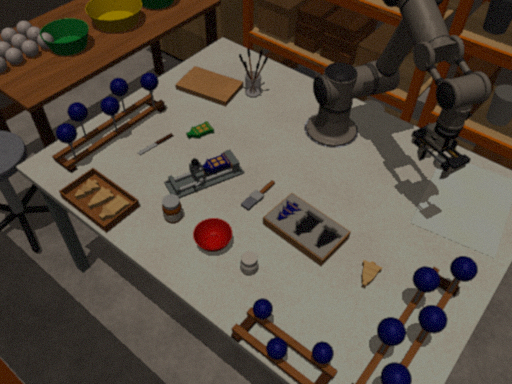

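View pics/top0.png

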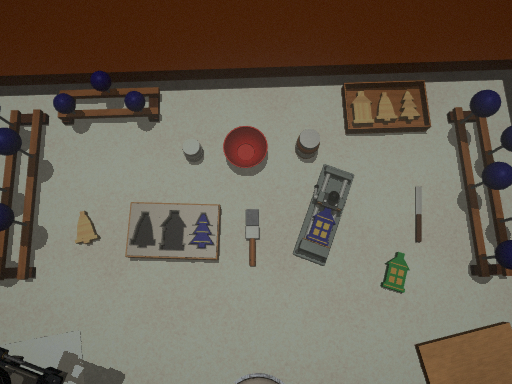

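Scene: vise with blue lantern at (217,163), gift box at (306,228), green look-alike at (201,130). Top: blue lantern in vise at (322,227), box at (174,231) with the middle cutout empty at (173,231), green lantern at (397,272), which is not meant. The blue one with gold panes in the vise fits; I'll confirm it with an enlarged crop.

```bash
python3 - <<'E'
from h import *
s=cv2.imread('pics/scene0.png');t=cv2.imread('pics/top0.png')
f=lambda i,x,y,w,h,k:cv2.resize(i[y:y+h,x:x+w],None,fx=k,fy=k,interpolation=cv2.INTER_CUBIC)
A=f(t,285,160,80,110,5);B=f(t,120,195,110,70,3.6);C=f(s,160,145,90,55,4.4);
o=np.zeros((600,800,3),np.uint8)
for im,x,y in((A,0,0),(B,402,0),(C,402,260)):
    h,w=min(im.shape[0],600-y),min(im.shape[1],800-x);o[y:y+h,x:x+w]=im[:h,:w]
o=np.clip(o*1.5,0,255).astype(np.uint8);cv2.imwrite('pics/crop0.png',o)
E
```

```text
(no output)
```

View pics/crop0.png

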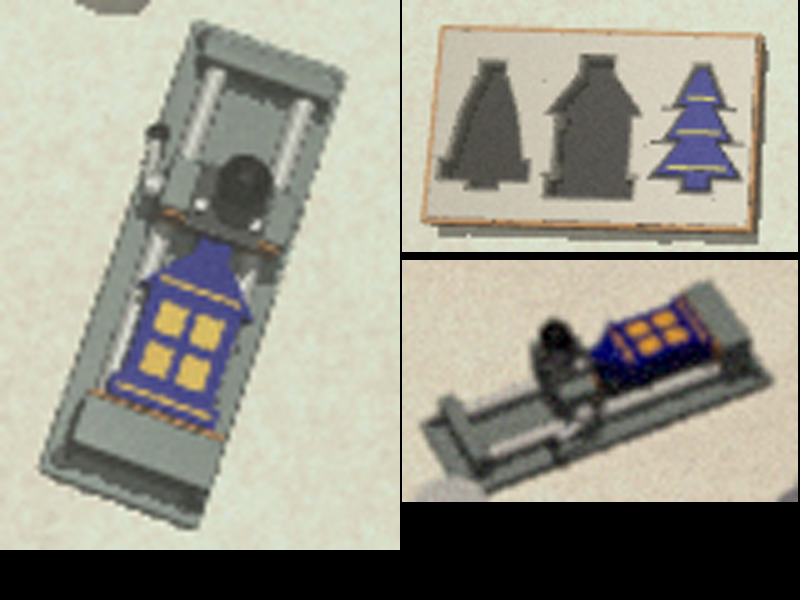

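The crop confirms a blue lantern with four gold panes, plinth against the fixed jaw, cap under the sliding jaw with the black knob. The box's middle cutout is empty and lantern-shaped, cap end up in the image. Now to measure.

```bash
python3 - <<'E'
from h import *
im={n:cv2.imread(f'pics/{n}0.png') for n in('scene','top')}
roi={'scene':(160,140,90,60),'top':(290,155,70,115)}
def blobs(n,mask,r,mn):
    x,y,w,h=r;m=np.zeros_like(mask);m[y:y+h,x:x+w]=mask[y:y+h,x:x+w]
    k,l,s,c=cv2.connectedComponentsWithStats(m);return [(s[i,4],c[i].round(1).tolist(),s[i,:4].tolist()) for i in range(1,k) if s[i,4]>=mn]
for n in im:
    H=cv2.cvtColor(im[n],cv2.COLOR_BGR2HSV)
    g=cv2.inRange(H,(12,110,90),(35,255,255));print(n,'gold',blobs(n,g,roi[n],8))
    b=cv2.inRange(H,(105,90,25),(130,255,255));print(n,'blue',blobs(n,b,roi[n],50))
    for th in(35,45,55): print(n,'black',th,blobs(n,cv2.inRange(im[n],(0,0,0),(th,)*3),roi[n],15))
    br={'scene':(255,185,100,82),'top':(122,196,105,70)}[n]
    for th in(70,85,100): print(n,'dark',th,blobs(n,cv2.inRange(cv2.cvtColor(im[n],6),0,th),br,60))
E
```

```text
scene gold [(np.int32(11), [219.0, 158.0], [217, 157, 5, 3]), (np.int32(10), [213.1, 160.1], [211, 159, 5, 3]), (np.int32(10), [221.7, 161.7], [220, 161, 5, 3]), (np.int32(13), [215.6, 163.8], [214, 162, 5, 4])]
scene blue [(np.int32(116), [213.3, 166.2], [203, 159, 27, 14])]
scene black 35 [(np.int32(60), [195.1, 164.3], [191, 159, 10, 11]), (np.int32(136), [215.7, 169.6], [203, 164, 28, 14]), (np.int32(36), [235.7, 168.0], [233, 164, 8, 9]), (np.int32(37), [194.8, 175.2], [191, 170, 12, 11])]
scene black 45 [(np.int32(387), [210.8, 169.4], [190, 159, 52, 22]), (np.int32(20), [202.4, 183.2], [199, 180, 7, 6]), (np.int32(19), [194.4, 188.3], [192, 186, 6, 6]), (np.int32(22), [177.9, 191.7], [175, 190, 7, 5])]
scene black 55 [(np.int32(677), [204.8, 174.1], [166, 159, 76, 36])]
scene dark 70 [(np.int32(237), [287.6, 210.4], [277, 201, 24, 20]), (np.int32(393), [306.8, 223.3], [294, 211, 29, 25]), (np.int32(540), [302.9, 243.5], [263, 218, 87, 48]), (np.int32(308), [326.8, 236.4], [315, 225, 27, 23])]
scene dark 85 [(np.int32(276), [288.0, 210.1], [276, 199, 27, 22]), (np.int32(442), [
[... 815 characters left out ...]
4.4], [298, 248, 29, 14])]
top dark 70 [(np.int32(71), [218.7, 233.7], [217, 207, 4, 53]), (np.int32(704), [172.7, 232.3], [160, 210, 26, 40]), (np.int32(508), [143.4, 232.1], [131, 212, 24, 35]), (np.int32(369), [202.0, 232.6], [189, 214, 25, 34])]
top dark 85 [(np.int32(354), [188.2, 250.6], [128, 207, 94, 56]), (np.int32(765), [172.3, 232.0], [159, 210, 27, 40]), (np.int32(571), [143.0, 232.1], [130, 212, 25, 36]), (np.int32(449), [201.8, 232.5], [188, 213, 26, 36])]
top dark 100 [(np.int32(551), [184.9, 251.2], [126, 205, 96, 58]), (np.int32(605), [142.9, 232.1], [129, 211, 27, 37]), (np.int32(811), [172.3, 232.3], [159, 210, 27, 41]), (np.int32(486), [201.7, 232.5], [188, 213, 26, 36])]
```

```bash
cat >m.py <<'E'
from h import *
im={n:cv2.imread(f'pics/{n}0.png') for n in('scene','top')}
G={'top':np.array([[318.5,223.5],[325.7,226.1],[315.8,231.6],[323.1,234.2]]),'scene':np.array([[215.6,163.8],[213.1,160.1],[221.7,161.7],[219,158]])}
print('grip',tri(('top',G['top'].mean(0)),('scene',G['scene'].mean(0))))
P=np.array([plane('top',g,67)[:2] for g in G['top']]);print('grip@67 top',P.mean(0),'scene',plane('scene',G['scene'].mean(0),67))
a=P[0]+P[1]-P[2]-P[3];b=P[1]+P[3]-P[0]-P[2];print('yaw panes',np.arctan2(a[1],a[0]),np.arctan2(b[0],-b[1]))
print('knob',tri(('top',(333.3,196.4)),('scene',(195.1,164.3))),plane('top',(333.3,196.4),106),plane('scene',(195.1,164.3),106))
print('cut',tri(('top',(172.4,232.1)),('scene',(306.9,223.2))))
for n,bx in(('top',(155,206,34,48)),('scene',(290,207,36,32))):
  for th in (70,85):
    x,y,w,h=bx;m=cv2.inRange(cv2.cvtColor(im[n],6)[y:y+h,x:x+w],0,th)
    k,l,s,c=cv2.connectedComponentsWithStats(m);i=1+np.argmax(s[1:,4])
    v,u=np.nonzero(l==i)
    Q=np.array([plane(n,(p+x,q+y),40)[:2] for p,q in zip(u,v)])
    C=Q.mean(0);w_,V=np.linalg.eigh(np.cov(Q.T));e=V[:,1]*np.sign(V[0,1])
    L=(Q-C)@e;W=(Q-C)@np.array([-e[1],e[0]])
    print(n,th,C,'yaw',np.arctan2(e[1],e[0]),'ext',L.min(),L.max(),W.min(),W.max(),'origin',C+7.6*e)
# box edges: cardboard colour in top
H=cv2.cvtColor(im['top'],40);m=cv2.inRange(H,(3,60,60),(22,255,255));m2=np.zeros_like(m);m2[198:264,122:226]=m[198:264,122:226]
pts=np.argwhere(m2)[:,::-1]
R=np.array([plane('top',p,40)[:2] for p in pts]).astype(np.float32);print('box',cv2.minAreaRect(R),len(R))
E
python3 m.py
```

```text
grip (array([ 507.86926959, -199.61877688,   66.2105194 ]), np.float64(2.9732615403284606))
grip@67 top [ 506.98581446 -198.18861126] scene [ 508.96424653 -200.52699859   67.        ]
yaw panes -0.38369410146522964 -0.38755084511724835
knob (array([ 594.44754147, -235.35220582,   92.88281342]), np.float64(1.5386640769987379)) [ 591.94275765 -233.19030365  106.        ] [ 602.9884329  -224.79757576  106.        ]
cut (array([517.94911968, 230.49717821,  38.61872747]), np.float64(2.944771970639507))
top 70 [516.45512897 230.66935949] yaw -0.05912463615628269 ext -49.49553059768609 66.08767835161683 -34.94454196062174 34.20173902882888 origin [524.0418491 230.220274 ]
top 85 [517.36001059 231.64748543] yaw -0.07141583621371698 ext -50.90140500808091 65.65022563939779 -35.745468734901465 36.11175003712654 origin [524.94063798 231.10518633]
scene 70 [520.13510429 229.75168072] yaw -0.06787632387306974 ext -50.54385735640796 63.3842231076148 -34.453004149765036 32.89991374147497 origin [527.71760367 229.23621668]
scene 85 [518.95361988 229.28858495] yaw -0.0722427880436896 ext -54.208328544694794 65.97434896443862 -36.69941016590187 35.63380947287895 origin [526.53379623 228.74001722]
box ((522.8675537109375, 229.10671997070312), (269.55242919921875, 164.20542907714844), 86.32610321044922) 517
```

Measured: grip (508, -199.3, 66), vise yaw -0.387; knob about (593, -234); cutout about (525.5, 230), yaw -0.067, with heights agreeing with the text. Moving to the knob.

```bash
python3 -m pendant '[[[0.56,-1,0],[0,0,0],1],[[0.56,-1,0],[0,0,0],1],[[0.56,-1,0],[0,0,0],1],[[0.56,-1,0],[0,0,0],1],[[0.56,-1,0],[0,0,0],1],[[0.56,-1,0],[0,0,0],1],[[0.56,-1,0],[0,0,0],1],[[0.56,-1,0],[0,0,0],1],[[0.56,-1,0],[0,0,0],1],[[0.56,-1,0],[0,0,0],1]]'
python3 -m pendant '[[[0.56,-1,0],[0,0,0],1],[[0.56,-1,0],[0,0,0],1],[[0.56,-1,0],[0,0,0],1],[[0.56,-1,0],[0,0,0],1],[[0.56,-1,0],[0,0,0],1],[[0.56,-1,0],[0,0,0],1],[[0.56,-1,0],[0,0,0],1],[[0.56,-1,0],[0,0,0],1],[[0.56,-1,0],[0,0,0],1],[[0.56,-1,0],[0,0,0],1]]'
python3 -m pendant '[[[0.56,-1,0],[0,0,0],1],[[0.56,-1,0],[0,0,0],1],[[0.56,-1,0],[0,0,0],1],[[0.56,-1,0],[0,0,-0.14],1],[[0,0,0],[0,0,0],1],[[0,0,0],[0,0,0],1],[[0,0,0],[0,0,0],1],[[0,0,0],[0,0,0],1],[[0,0,0],[0,0,0],1],[[0,0,0],[0,0,0],1]]'
```

```text
time: 0.93
tool_pos: [358.0, 187.9, 243.6]
tcp_rot: [-3.142, -0.0, 2.772]
contact_force: [1.0, 0.1, 0.0]
grip_width: 91.7
finger_force: 0.0
time: 1.77
tool_pos: [526.1, -112.1, 243.3]
tcp_rot: [3.141, -0.001, 2.772]
contact_force: [0.5, 0.4, 0.3]
grip_width: 92.1
finger_force: 0.0
time: 2.6
tool_pos: [592.8, -229.4, 244.3]
tcp_rot: [3.141, 0.0, 2.756]
contact_force: [-0.2, -0.0, -0.3]
grip_width: 91.9
finger_force: 0.0
```

```bash
python3 -m pendant '[[[0,-0.15,-1],[0,0,0],1],[[0,0,-1],[0,0,0],1],[[0,0,-1],[0,0,0],1],[[0,0,-0.8],[0,0,0],1],[[0,0,-0.5],[0,0,0],1],[[0,0,-0.3],[0,0,0],1],[[0,0,0],[0,0,0],1],[[0,0,0],[0,0,0],0],[[0,0,0],[0,0,0],-0.2],[[0,0,0],[0,0,0],-0.3]]'
python3 - <<'E'
from h import *
s=bot.capture('scene');t=bot.capture('top')
o=np.hstack([cv2.resize(s[120:220,140:260],None,fx=3.3,fy=3.3),cv2.resize(t[150:250,280:400],None,fx=3.3,fy=3.3)])
cv2.imwrite('pics/k1.png',np.clip(o*1.5,0,255).astype(np.uint8))
E
```

```text
time: 3.43
tool_pos: [593.7, -235.3, 107.4]
tcp_rot: [-3.141, 0.003, 2.755]
contact_force: [0.6, 0.6, -0.3]
grip_width: 76.2
finger_force: 0.0
```

View pics/k1.png

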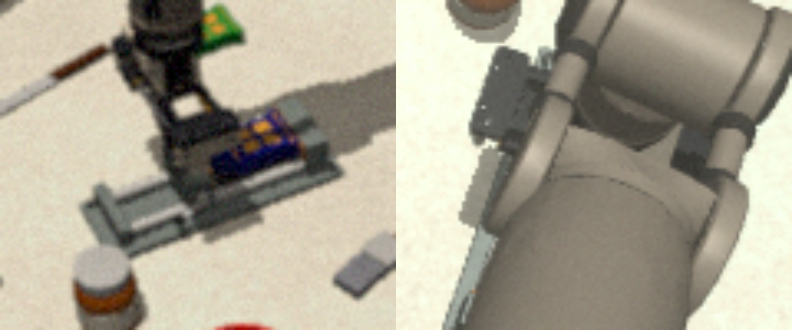

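The scene half shows the fingers straddling the knob (about (180,130) in the crop), and the lantern is still in place. Closing on it now.

```bash
python3 -m pendant '[[[0,0,0],[0,0,0],-1],[[0,0,0],[0,0,0],-1],[[0,0,0],[0,0,0],-1],[[0,0,0],[0,0,0],-1],[[0,0,0],[0,0,0],-1],[[0,0,0],[0,0,0],-1],[[0,0,0],[0,0,0],-1],[[0,0,0],[0,0,0],-1],[[0,0,0],[0,0,0],-1],[[0,0,0],[0,0,0],-1]]'
```

```text
time: 4.37
tool_pos: [593.2, -234.4, 105.7]
tcp_rot: [3.141, -0.0, 2.755]
contact_force: [3.1, 4.2, -1.2]
grip_width: 28.2
finger_force: 30.0
```

```bash
python3 -m pendant '[[[0.2,-0.08,0],[0,0,0],-1],[[0.2,-0.08,0],[0,0,0],-1],[[0.2,-0.08,0],[0,0,0],-1],[[0.2,-0.08,0],[0,0,0],-1],[[0.2,-0.08,0],[0,0,0],-1],[[0.2,-0.08,0],[0,0,0],-1],[[0,0,0],[0,0,0],-1],[[0,0,0],[0,0,0],-1],[[0,0,0],[0,0,0],-1],[[0,0,0],[0,0,0],-1]]'
```

```text
time: 5.2
tool_pos: [628.9, -249.1, 105.7]
tcp_rot: [3.141, 0.0, 2.755]
contact_force: [1.6, 4.9, 0.2]
grip_width: 28.8
finger_force: 30.0
```

```bash
python3 -m pendant '[[[0,0,0],[0,0,0],1],[[0,0,0],[0,0,0],1],[[0,0,0],[0,0,0],1],[[0,0,0],[0,0,0],1],[[0,0,1],[0,0,0],1],[[0,0,1],[0,0,0],1],[[0,0,1],[0,0,0],1],[[0,0,1],[0,0,0],1],[[0,0,0],[0,0,0],1],[[0,0,0],[0,0,0],1]]'
python3 -m pendant '[[[-1,0.4,0],[0,0,0],1],[[-1,0.4,0],[0,0,0],1],[[-1,0.4,0],[0,0,0],1],[[-1,0.4,0],[0,0,0],1],[[0,0.06,-0.8],[0,0,0],1],[[0,0,-0.8],[0,0,0],1],[[0,0,0],[0,0,0],1],[[0,0,0],[0,0,0],1],[[0,0,0],[0,0,0],1],[[0,0,0],[0,0,0],1]]'
python3 - <<'E'
from h import *
s=bot.capture('scene');t=bot.capture('top')
o=np.hstack([cv2.resize(s[120:220,140:260],None,fx=3.3,fy=3.3),cv2.resize(t[150:250,280:400],None,fx=3.3,fy=3.3)])
cv2.imwrite('pics/k2.png',np.clip(o*1.5,0,255).astype(np.uint8))
E
```

```text
time: 6.03
tool_pos: [629.6, -250.2, 228.2]
tcp_rot: [-3.141, 0.005, 2.755]
contact_force: [-1.0, 0.4, -0.0]
grip_width: 89.7
finger_force: 0.0
time: 6.87
tool_pos: [509.7, -200.0, 178.6]
tcp_rot: [-3.141, 0.002, 2.755]
contact_force: [-0.4, -1.0, -0.5]
grip_width: 92.0
finger_force: 0.0
```

View pics/k2.png

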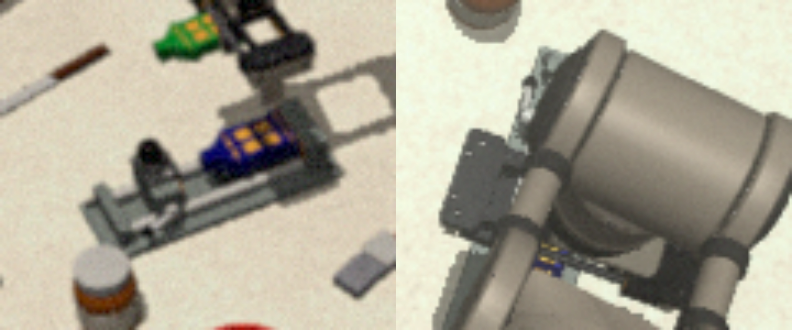

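The jaw is well clear of the cap (knob at crop (150,150)), and the lantern is undisturbed. Going down to grip its sides high enough that the tips stay above the foam later.

```bash
python3 -m pendant '[[[-0.04,0.02,-0.8],[0,0,0],1],[[0,0,-0.8],[0,0,0],1],[[0,0,-0.7],[0,0,0],1],[[0,0,-0.5],[0,0,0],1],[[0,0,-0.4],[0,0,0],1],[[0,0,-0.3],[0,0,0],1],[[0,0,0],[0,0,0],1],[[0,0,0],[0,0,0],1],[[0,0,0],[0,0,0],0.6],[[0,0,0],[0,0,0],0.4]]'
python3 -m pendant '[[[0,0,0],[0,0,0],-1],[[0,0,0],[0,0,0],-1],[[0,0,0],[0,0,0],-1],[[0,0,0],[0,0,0],-1],[[0,0,0],[0,0,0],-1],[[0,0,0],[0,0,0],-1],[[0,0,0],[0,0,0],-1],[[0,0,0],[0,0,0],-1],[[0,0,0],[0,0,0],-1],[[0,0,0],[0,0,0],-1]]'
```

```text
time: 7.8
tool_pos: [508.3, -199.3, 73.7]
tcp_rot: [-3.141, 0.002, 2.755]
contact_force: [0.3, -0.0, -0.3]
grip_width: 82.6
finger_force: 0.0
time: 8.63
tool_pos: [507.8, -199.0, 72.9]
tcp_rot: [3.142, 0.0, 2.755]
contact_force: [-0.5, -0.1, 4.0]
grip_width: 53.6
finger_force: 30.0
```

```bash
python3 -m pendant '[[[0,0,0.3],[0,0,0],-1],[[0,0,0.5],[0,0,0],-1],[[0,0,0.7],[0,0,0],-1],[[0,0,0.8],[0,0,0],-1],[[0,0,0.7],[0,0,0],-1],[[0,0,0.4],[0,0,0],-1],[[0,0,0],[0,0,0],-1],[[0,0,0],[0,0,0],-1],[[0,0,0],[0,0,0],-1],[[0,0,0],[0,0,0],-1]]'
python3 -m pendant '[[[0,0.4,0],[0,0,0],-1],[[0,0.8,0],[0,0,0.3],-1],[[0,0.8,0],[0,0,0.3],-1],[[0,0.8,0],[0,0,0.3],-1],[[0,0.8,0],[0,0,0.3],-1],[[0,0.8,0],[0,0,0.3],-1],[[0,0.8,0],[0,0,0.3],-1],[[0,0.8,0],[0,0,0.3],-1],[[0,0.8,0],[0,0,0.3],-1],[[0,0.8,0],[0,0,0.27],-1]]'
python3 -m pendant '[[[0.02,0.8,0],[0,0,0],-1],[[0.02,0.8,0],[0,0,0],-1],[[0.02,0.8,0],[0,0,0],-1],[[0.02,0.8,0],[0,0,0],-1],[[0,0.8,0],[0,0,0],-1],[[0,0.8,0],[0,0,0],-1],[[0,0.8,0],[0,0,0],-1],[[0,0.4,0],[0,0,0],-1],[[0,0,0],[0,0,0],-1],[[0,0,0],[0,0,0],-1]]'
```

```text
time: 9.47
tool_pos: [507.0, -198.6, 173.4]
tcp_rot: [3.141, -0.003, 2.755]
contact_force: [-0.2, -0.1, -0.3]
grip_width: 53.5
finger_force: 30.0
time: 10.3
tool_pos: [506.8, 31.0, 174.1]
tcp_rot: [3.141, -0.002, 3.077]
contact_force: [0.9, -0.2, -0.7]
grip_width: 53.5
finger_force: 30.0
time: 11.13
tool_pos: [509.5, 209.3, 174.2]
tcp_rot: [-3.141, -0.001, 3.077]
contact_force: [-0.2, -0.4, 0.8]
grip_width: 53.6
finger_force: 30.0
```

```bash
python3 -m pendant '[[[0.03,0.36,0],[0,0,0],-1],[[0,0.36,-0.4],[0,0,0],-1],[[0,0,-0.6],[0,0,0],-1],[[0,0,-0.6],[0,0,0],-1],[[0,0,-0.6],[0,0,0],-1],[[0,0,-0.27],[0,0,0],-1],[[0,0,0],[0,0,0],-1],[[0,0,0],[0,0,0],-1],[[0,0,0],[0,0,0],-1],[[0,0,0],[0,0,0],-1]]'
python3 - <<'E'
from h import *
s=bot.capture('scene');t=bot.capture('top');cv2.imwrite('pics/s3.png',s);cv2.imwrite('pics/t3.png',t)
o=np.hstack([cv2.resize(s[175:275,250:370],None,fx=3.3,fy=3.3),cv2.resize(t[180:280,110:230],None,fx=3.3,fy=3.3)])
cv2.imwrite('pics/k3.png',np.clip(o*1.5,0,255).astype(np.uint8))
E
```

```text
time: 11.97
tool_pos: [511.8, 230.8, 101.7]
tcp_rot: [3.141, 0.002, 3.075]
contact_force: [1.1, -0.2, -0.9]
grip_width: 53.4
finger_force: 30.0
```

View pics/k3.png

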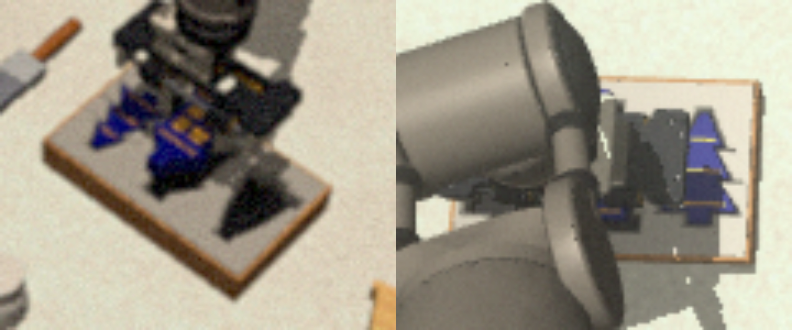

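Scene: lantern held face up and level over the middle cutout (crop (185,145)), cap over the cap end. Top is mostly hidden by the arm. Both camera estimates put the grip target at (510.7, 231.1).

```bash
python3 -m pendant '[[[-0.03,0.01,-0.3],[0,0,0],-1],[[0,0,-0.3],[0,0,0],-1],[[0,0,-0.2],[0,0,0],-1],[[0,0,-0.15],[0,0,0],-1],[[0,0,-0.1],[0,0,0],-1],[[0,0,-0.1],[0,0,0],-1],[[0,0,-0.05],[0,0,0],-1],[[0,0,0],[0,0,0],-1],[[0,0,0],[0,0,0],-1],[[0,0,0],[0,0,0],-1]]'
```

```text
time: 12.9
tool_pos: [510.2, 231.0, 64.9]
tcp_rot: [3.141, 0.0, 3.075]
contact_force: [-0.2, -0.2, -0.8]
grip_width: 53.6
finger_force: 30.0
```

```bash
python3 -m pendant '[[[0,0,-0.04],[0,0,0],-1],[[0,0,-0.04],[0,0,0],-1],[[0,0,-0.04],[0,0,0],-1],[[0,0,-0.02],[0,0,0],-1],[[0,0,0],[0,0,0],-1],[[0,0,0],[0,0,0],-1],[[0,0,0],[0,0,0],-1],[[0,0,0],[0,0,0],-1],[[0,0,0],[0,0,0],-1],[[0,0,0],[0,0,0],-1]]'
```

```text
time: 13.73
tool_pos: [509.7, 230.9, 60.2]
tcp_rot: [-3.141, -0.001, 3.075]
contact_force: [-3.9, 1.7, -0.9]
grip_width: 53.7
finger_force: 30.0
```

```bash
python3 -m pendant '[[[0,0,0],[0,0,0],0.4],[[0,0,0],[0,0,0],0.4],[[0,0,0],[0,0,0],0.4],[[0,0,0],[0,0,0],0.4],[[0,0,0.3],[0,0,0],0.4],[[0,0,0.6],[0,0,0],0.4],[[0,0,0.8],[0,0,0],0.4],[[0,0,0.3],[0,0,0],0],[[0,0,0],[0,0,0],-1],[[0,0,0],[0,0,0],-1]]'
python3 - <<'E'
from h import *
s=bot.capture('scene');cv2.imwrite('pics/s4.png',s)
cv2.imwrite('pics/k4.png',np.clip(cv2.resize(s[175:275,250:370],None,fx=5,fy=5,interpolation=2)*1.5,0,255).astype(np.uint8))
E
```

```text
time: 14.57
tool_pos: [510.3, 231.0, 120.7]
tcp_rot: [3.141, 0.001, 3.075]
contact_force: [-0.1, -0.1, -0.6]
grip_width: 49.1
finger_force: 0.0
```

View pics/k4.png

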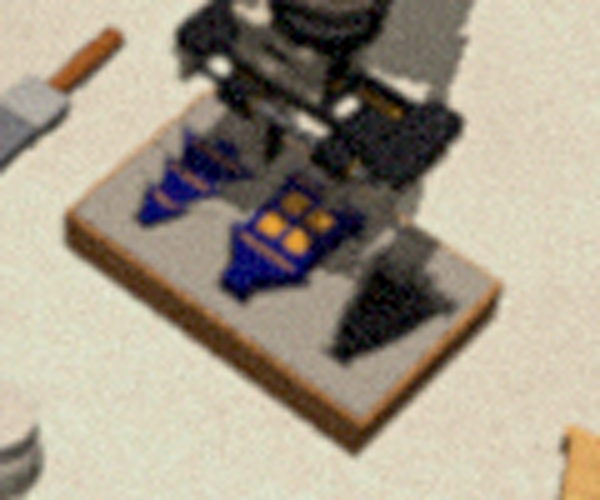

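The lantern stands in the mouth, level and squarely aligned (crop (290,240)). Pressing with closed fingers at lantern_grip.

```bash
python3 -m pendant '[[[0,0,0],[0,0,0],-1],[[0,0,0],[0,0,0],-1],[[0,0,0],[0,0,0],-1],[[0,0,0],[0,0,0],-1],[[0,0,-0.4],[0,0,0],-1],[[0,0,-0.5],[0,0,0],-1],[[0,0,-0.4],[0,0,0],-1],[[0,0,-0.2],[0,0,0],-1],[[0,0,-0.1],[0,0,0],-1],[[0,0,0],[0,0,0],-1]]'
python3 -m pendant '[[[0,0,-0.04],[0,0,0],-1],[[0,0,-0.04],[0,0,0],-1],[[0,0,-0.04],[0,0,0],-1],[[0,0,-0.04],[0,0,0],-1],[[0,0,-0.04],[0,0,0],-1],[[0,0,-0.04],[0,0,0],-1],[[0,0,0],[0,0,0],-1],[[0,0,0],[0,0,0],-1],[[0,0,0],[0,0,0],-1],[[0,0,0],[0,0,0],-1]]'
```

```text
time: 15.45
tool_pos: [509.9, 230.9, 71.9]
tcp_rot: [-3.141, -0.001, 3.075]
contact_force: [0.4, -0.5, -0.6]
grip_width: 0.4
finger_force: 0.0
time: 16.28
tool_pos: [510.5, 231.5, 65.6]
tcp_rot: [3.14, 0.001, 3.075]
contact_force: [0.6, 5.5, 5.2]
grip_width: 0.3
finger_force: 2.9
```

```bash
python3 -m pendant '[[[0,0,-0.04],[0,0,0],-1],[[0,0,-0.04],[0,0,0],-1],[[0,0,-0.04],[0,0,0],-1],[[0,0,-0.03],[0,0,0],-1],[[0,0,-0.03],[0,0,0],-1],[[0,0,0],[0,0,0],-1],[[0,0,0],[0,0,0],-1],[[0,0,0],[0,0,0],-1],[[0,0,0],[0,0,0],-1],[[0,0,0],[0,0,0],-1]]'
```

```text
time: 17.12
tool_pos: [510.0, 231.0, 59.7]
tcp_rot: [3.142, -0.0, 3.075]
contact_force: [0.9, 0.6, 0.7]
grip_width: 0.5
finger_force: 0.0
```

```bash
python3 -m pendant '[[[0,0,-0.03],[0,0,0],-1],[[0,0,-0.03],[0,0,0],-1],[[0,0,0],[0,0,0],-1],[[0,0,0],[0,0,0],-1],[[0,0,0],[0,0,0],-1],[[0,0,0],[0,0,0],-1],[[0,0,0],[0,0,0],-1],[[0,0,0],[0,0,0],-1],[[0,0,0],[0,0,0],-1],[[0,0,0],[0,0,0],-1]]'
```

```text
time: 17.95
tool_pos: [510.2, 231.0, 59.3]
tcp_rot: [3.141, 0.001, 3.076]
contact_force: [-2.8, -0.7, 10.3]
grip_width: 0.4
finger_force: 5.1
```

```bash
python3 -m pendant '[[[0,0,-0.03],[0,0,0],-1],[[0,0,0],[0,0,0],-1],[[0,0,0],[0,0,0],-1],[[0,0,0],[0,0,0],-1],[[0,0,0],[0,0,0],-1],[[0,0,0],[0,0,0],-1],[[0,0,0],[0,0,0],-1],[[0,0,0],[0,0,0],-1],[[0,0,0],[0,0,0],-1],[[0,0,0],[0,0,0],-1]]'
python3 -m pendant '[[[0,0,0.2],[0,0,0],-1],[[0,0,0.5],[0,0,0],-1],[[0,0,1],[0,0,0],-1],[[0,0,1],[0,0,0],-1],[[0,0,1],[0,0,0],-1],[[0,0,1],[0,0,0],-1],[[0,-1,0],[0,0,0],-1],[[0,-1,0],[0,0,0],-1],[[0,-1,0],[0,0,0],-1],[[0,-1,0],[0,0,0],-1]]'
python3 -m pendant '[[[0,-1,0],[0,0,0],-1],[[0,-1,0],[0,0,0],-1],[[0,-1,0],[0,0,0],-1],[[0,-1,0],[0,0,0],-1],[[0,-1,0],[0,0,0],-1],[[0,-1,0],[0,0,0],-1],[[0,-1,0],[0,0,0],-1],[[0,0,0],[0,0,0],-1],[[0,0,0],[0,0,0],-1],[[0,0,0],[0,0,0],-1]]'
python3 - <<'E'
from h import *
s=bot.capture('scene');t=bot.capture('top');cv2.imwrite('pics/s5.png',s);cv2.imwrite('pics/t5.png',t)
o=np.hstack([cv2.resize(s[175:275,250:370],None,fx=3.3,fy=3.3),cv2.resize(t[180:280,110:230],None,fx=3.3,fy=3.3)])
cv2.imwrite('pics/k5.png',np.clip(o*1.5,0,255).astype(np.uint8))
c={}
for n,i,r in(('scene',s,(285,205,40,40)),('top',t,(155,206,34,48))):
    x,y,w,h=r;m=cv2.inRange(cv2.cvtColor(i,40)[y:y+h,x:x+w],(12,110,90),(35,255,255))
    k,l,st,ce=cv2.connectedComponentsWithStats(m);b=[j for j in range(1,k) if st[j,4]>=8];P=np.array([ce[j]+(x,y) for j in b]);print(n,[int(st[j,4]) for j in b],P.round(1).tolist());c[n]=P
print(tri(('top',c['top'].mean(0)),('scene',c['scene'].mean(0))))
Q=np.array([plane('top',p,42)[:2] for p in c['top']]);print(Q.mean(0),Q)
E
```

```text
time: 18.78
tool_pos: [510.2, 231.0, 59.2]
tcp_rot: [3.141, 0.001, 3.076]
contact_force: [-7.2, -2.5, 16.6]
grip_width: 0.5
finger_force: 8.6
time: 19.62
tool_pos: [509.9, 109.9, 198.4]
tcp_rot: [3.141, 0.001, 3.076]
contact_force: [0.4, 0.7, 0.0]
grip_width: 0.2
finger_force: 0.0
time: 20.45
tool_pos: [510.0, -98.7, 198.0]
tcp_rot: [3.141, -0.0, 3.075]
contact_force: [0.1, -0.1, -0.0]
grip_width: -0.0
finger_force: 0.0
scene [14, 16, 16, 16] [[308.2, 217.4], [304.0, 221.5], [313.0, 220.5], [308.9, 224.8]]
top [28, 25, 25, 25] [[168.9, 230.4], [176.0, 231.0], [168.0, 239.0], [175.9, 239.1]]
(array([509.13506637, 230.55296883,  42.28547405]), np.float64(2.272846783582351))
[508.57173654 231.56449306] [[522.1525044  241.42074756]
 [519.49881719 220.53535124]
 [496.91032274 243.60815797]
 [495.72530182 220.69371546]]
```

View pics/k5.png

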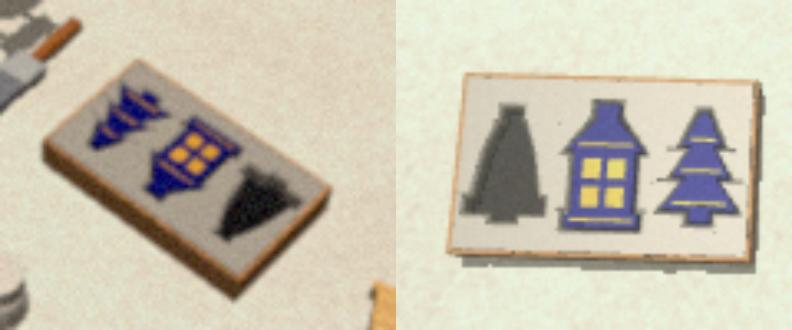

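The lantern lies flush in the middle cutout (top crop (603,165)). Its face measures 42.3 mm high, about 2 mm from the computed target, the tree has not moved, and the arm is clear.

```bash
python3 -c "
from plant import bot
print(bot.close_job())"
```

```text
the job is handed in; nothing more can be done
None
```

The lantern is released from the vise, set in its cutout and pressed home; its face measured 42.3 mm against the foam's 42 mm, and I handed the job in at about 20.5 s with the arm clear (no verdict was returned).

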